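# Roll a pipe to the scribed line and chock it

## Task

Check that the short steel pipe runs true: gently roll it along the steel surface plate, without gripping or lifting it and without just sliding it, and let it come to rest by itself lying along the scribed line across the middle of the plate. Then set the wooden chock down flat on the plate, snug and square against the side of the pipe near the middle of its length, with the pipe still on the line. Leave the other things on the bench alone.

Things in the scene. Friction and masses are not known exactly. Their poses are not given: they have to be found in the camera images.
- plate: fixed dark steel surface plate on the bench, 160 x 380 mm, 12 mm thick, its flat top at z = 0.012. Origin: centre of its underside. Its y axis runs along its long side (the rolling direction), its x axis across it, z up.
- line (a point): middle of the light scribed line (2.5 mm wide, flush, drawn right across the plate, along the plate's x axis); on the plate's top face, at the plate's centre; axes as the plate's.
- pipe: loose grey steel pipe, 32 mm thick, 120 mm long, about 0.17 kg, lying across the plate 130 to 150 mm from the line, on either side. Its y axis is the pipe's axis; z points up at the start and turns as it rolls. The origin lies on its skin and turns too: use pipe_mid. Pushed level and slowly with fingertips close to the plate it rolls ahead and stops within some mm; pushed above its axis it jams and slides. A turn is 100 mm.
- pipe_mid (a point): the middle of the pipe, on its axis, 16 mm above the plate's top when it lies on the plate; axes turn with the pipe.
- chock: loose wooden chock, about 0.08 kg, on the plate on the other side of the line: a ridge 60 mm long (its x), foot 46 mm wide (its y), 24 mm high, long sides sloping in at 60 degrees to a flat top 15 mm wide, end faces upright. Origin: centre of its underside. Touching the pipe squarely, its origin is 32 mm from the pipe's axis, level. It can be pinched by its end faces, or pushed.
- relay_box: bystander: brown cardboard box 50 x 76 x 52 mm, beyond the plate; origin at the centre of its underside
- oil_filter: bystander: black and orange oil filter, 73 mm in diameter, 84 mm high, beyond the plate; origin at the centre of its underside
- tape_measure: bystander: yellow tape measure 35 x 75 x 67 mm, to the right of the plate; origin at the centre of its underside
Things that resemble listed ones, but are neither listed nor needed, are in the scene too. Leave any black or turquoise look-alike of the chock alone.

How it is judged:
On the way, in this order (a step that is already met when the one before it is completed fails the run):
1. the pipe has rolled half a turn (angle between pipe's own z axis and vertical above 2.5 rad), for 0.02 s.
2. the pipe has rolled a full turn (angle between pipe's own z axis and vertical below 0.65 rad), for 0.02 s.
3. the pipe lies at rest by itself along the line (8 mm, 0.12 rad), not touched by the fingers, before the chock is brought (still over 50 mm from it) (y of pipe_mid in the frame of line between -0.008 and 0.008 m and angle between the y axis of pipe and the x axis of plate, either way round below 0.12 rad and linear speed of pipe below 0.01 m/s and angular speed of pipe below 0.3 rad/s and contact force between the fingers and pipe below 0.1 N and horizontal distance between chock and pipe_mid above 0.05 m), for 0.3 s.
At the end, for the whole second after the job is handed in: Pipe at rest on the plate, axis within 8 mm of the line and 0.12 rad of its direction, middle within 40 mm of the line's middle. Chock flat on the plate beside it, parallel within 0.2 rad, its origin within 40 mm of the pipe's axis (gap under 8 mm) and within 35 mm of the pipe's middle lengthwise (y of pipe_mid in the frame of line between -0.008 and 0.008 m and angle between the y axis of pipe and the x axis of plate, either way round below 0.12 rad and linear speed of each of pipe, chock below 0.01 m/s and angular speed of pipe below 0.3 rad/s and x of pipe_mid in the frame of line between -0.04 and 0.04 m and height (world z) of pipe_mid between 0.025 and 0.031 m and y of pipe_mid in the frame of chock between -0.04 and 0.04 m and x of pipe_mid in the frame of chock between -0.035 and 0.035 m and angle between the x axis of chock and the y axis of pipe, either way round below 0.2 rad and angle between chock's own z axis and vertical below 0.08 rad and height (world z) of chock between 0.009 and 0.015 m); the robot touches nothing.
It fails at once if the pipe is lifted off the plate by more than 10 mm (height (world z) of pipe_mid above 0.038 m).
It fails at once if the pipe falls off the plate (height (world z) of pipe_mid below 0.022 m).
It fails at once if the pipe is gripped or pushed with more than 20 N (contact force between the fingers and pipe above 20 N).
It fails at once if a bystander (box, oil filter, tape measure) is moved by more than 20 mm (distance of any of relay_box, oil_filter, tape_measure from where it was at the start of the episode above 0.02 m).
It also fails if it takes over 64 s, if anything falls off the work surface, if the arm or the gripper's body presses on something with over 40 N, if the wrist force passes 120 N, or if a joint passes its speed limit or range.

## Robot

A 6-joint arm with a two-finger parallel gripper is mounted at the origin on a cart in front of the work surface, level with it; the furniture and walls round the work are solid. World frame = base frame: x ahead of the robot, y to its left, z up, the work surface at z = 0. Lengths are in m, angles in rad, forces in N, time in s.
With the tool pointing down it reaches from about 0.325 to 0.9 m from the base axis. Payload 6.1 kg.
Tool frame: the origin (TCP) lies between the finger pads; the fingertips stand 11 mm ahead of it and the grasp point (between the pads) lies 8 mm behind it; z points along the fingers, y is the line along which they close (so a half turn about z gives the same grasp; the last joint's range is limited). The gripper opens to 87 mm and grips with 3 to 60 N. Pads are 19 mm wide; open, the fingers measure 117 mm over their backs; the gripper's body (75 mm by 190 mm) begins 51 mm behind the grasp point.
Start: joints at [1.101, 0.22, 1.526, -0, 1.395, -0.126], TCP at [0.211, 0.588, 0.2] pointing down, gripper open.
Joint ranges: [-2.98, 2.98], [-0.91, 2.08], [0.09, 2.57], [-1.24, 4.39], [0.2, 2.65], [-2.68, 2.68]. Speed limits (rad/s): [2.57, 2.57, 3.01, 3.14, 3.14, 3.14].

## Interface

Orientations are given as a unit quaternion [w, x, y, z].
In Python, from rig import arm gives the robot as it stands.
- The arm moves only by the shell command python3 -m inch 'ROWS' [FORCE]. ROWS is JSON, a list of rows, each an object of numbers: "gripper": the closure, from 0 (fully open) to 1 (shut); "x", "y", "z": the shift along the tool's x, y, z in m; "spin": the turn about the tool's z in rad. A call has exactly 5 rows; each row is the pose to reach, as a shift and turn from the pose commanded when the call began, along the tool's axes at that moment; what a row does not reach only later rows make up. A row lasts 1/12 s, in which the tool goes at most 41.7 mm and 7.16 degrees, less where a joint would pass 70% of its speed; a pose out of reach is approached as far as the arm can. A call with a gripper value outside its range is refused whole. The fingers move at their own pace and stop on an object; FORCE is the grip in N (left out, the last holds). Time passes only in rows, so rows that repeat a pose let the fingers close, or fill a call up. It gives the time, the measured TCP pose, the force, the opening and the grip force at its end, in the units of the state.
- arm.get_state(): the state, without advancing time (a new reading comes with each control period).
- arm.camera(name): name is "scene" or "top" or "wrist"; returns the picture (400x640x3 uint8, blue, green, red); there is no depth.
- arm.camera_model(name): a dict with "intrinsics" (3x3 intrinsics, pixels), "extrinsics" (4x4, takes a point from camera to world coordinates); the wrist camera has in their place "tool_from_camera" (4x4, takes a point from camera to tool coordinates, whose origin is the TCP and whose axes are the flange's). Camera axes: x right, y up, looking along -z (the intrinsics and any distortion apply to the point x, -y, -z); pixel columns grow to the right and rows downward; lengths in m; the calibration is good to about 2 mm. A picture is of the moment at which its call begins: read the wrist's pose just before it. camera_model takes no time and is no camera call.
- arm.finish_job(): hands the job in; it is judged then, once.
The state is a dict: "time_s": time; "joint_positions": joint angles; "joint_velocities": joint speeds; "joint_efforts": joint torques, N m; "position": TCP position; "ee_rot": TCP orientation; "ft_force": force on the tool from outside, world axes, zero at the start; "torque": the same for the moment, N m; "width": opening from 0.0 (shut) to 1.0 (fully open); "grasp_force": force on a finger pad.
Only numpy, scipy, OpenCV 4.12 (cv2) and the standard library are available. Lean on these libraries where they do the work, as an engineer would, in place of code of your own. Each camera call takes 0.05 s, during which the arm holds its last target. There are 200 camera calls.

## Working session

There is one attempt and no reset: what is moved stays moved. The work goes in short steps, Python scripts to look and compute and a shell command to move; the robot and the scene stay as the last step left them, time stands still between calls to the robot, and variables do not carry over. Pictures are saved under pics/ and viewed, at most 10 in all, crops included, and the job is handed in when it is done.

```bash
mkdir -p pics
cat > h.py <<'E'
import numpy as np,cv2
from rig import arm
def proj_inv(name,u,v,z):
    m=arm.camera_model(name);K=np.array(m["intrinsics"]);E=np.array(m["extrinsics"])
    d=np.linalg.inv(K)@[u,v,1];d=E[:3,:3]@[d[0],-d[1],-d[2]];o=E[:3,3]
    return o+d*(z-o[2])/d[2]
E
python3 - <<'E'
from h import *
for n in("top","scene"):
    cv2.imwrite(f"pics/{n}0.png",arm.camera(n));m=arm.camera_model(n);print(m.keys(),np.round(m["extrinsics"],3).tolist())
s=arm.get_state();print(s["position"],s["ee_rot"],s["time_s"],s["width"])
print(arm.camera_model("wrist"))
E
```

```text
dict_keys(['intrinsics', 'extrinsics']) [[0.062, 0.977, -0.205, 0.304], [-0.998, 0.061, -0.012, 0.144], [0.001, 0.205, 0.979, 1.264], [0.0, 0.0, 0.0, 1.0]]
dict_keys(['intrinsics', 'extrinsics']) [[0.758, -0.578, 0.3, 0.949], [0.652, 0.682, -0.332, -0.277], [-0.013, 0.447, 0.894, 1.171], [0.0, 0.0, 0.0, 1.0]]
[0.21039417 0.58789951 0.19913972] [-2.60801662e-04  1.71039147e-01  9.85263846e-01 -8.34712620e-04] 0.1 1.0033547774670017
{'intrinsics': array([[275.95720858,   0.        , 315.39934954],
       [  0.        , 275.95720858, 200.41398669],
       [  0.        ,   0.        ,   1.        ]]), 'tool_from_camera': array([[ 7.02085549e-04,  9.55520750e-01,  2.94923048e-01,
         8.10926883e-02],
       [ 9.99999693e-01, -7.73449113e-04,  1.25325379e-04,
         6.87277642e-05],
       [ 3.47858969e-04,  2.94922869e-01, -9.55520999e-01,
        -1.84243158e-01],
       [ 0.00000000e+00,  0.00000000e+00,  0.00000000e+00,
         1.00000000e+00]])}
```

View pics/top0.png

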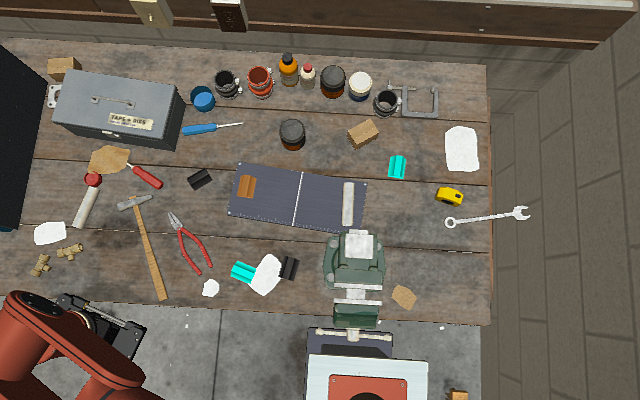

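View pics/scene0.png

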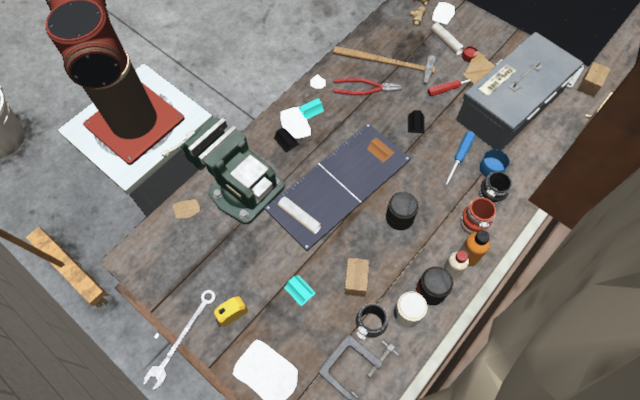

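The top picture shows the plate with corners near (237,164), (366,183), (360,231) and (229,213), and the line from (304,173) to (294,226). The pipe is at (348,204), and a green vise stands at (355,262), close to the pipe's near end. The candidates for the chock are wood at (246,187), black at (200,179) and (289,267), and turquoise at (397,166) and (243,271). Only the wooden one at (246,187) is on the plate on the far side of the line, so that fits. I'll confirm it in an enlarged crop.

Run:
```python
from h import *
i=cv2.imread("pics/top0.png")[150:300,220:400]
cv2.imwrite("pics/c1.png",cv2.resize(i,None,fx=4,fy=4,interpolation=cv2.INTER_CUBIC))
```

```text
(no output)
```

View pics/c1.png

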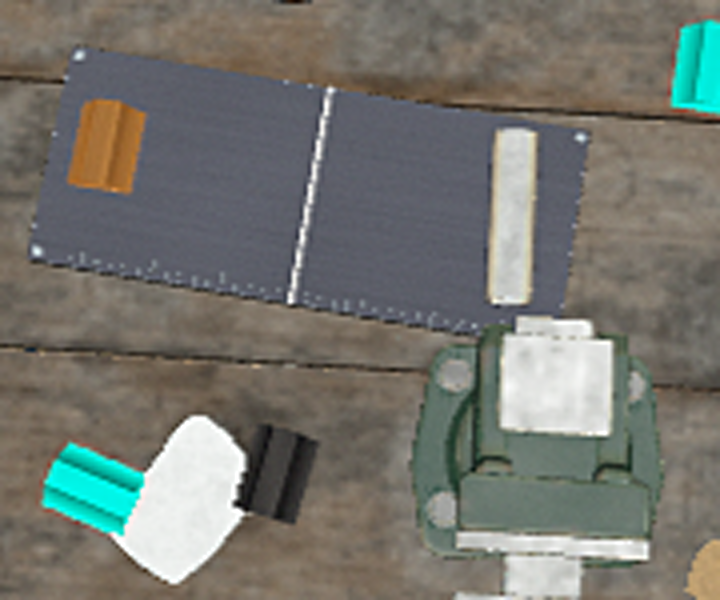

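The crop confirms it: a wooden ridge alone on the plate, with its foot outline at crop (83,98), (146,112), (131,192), (67,185). The pipe runs from (516,129) to (510,303), and the line from (329,88) to (291,302). The vise's jaw tip at (555,318) is close to the pipe's near end.

Run:
```python
from h import *
f=lambda x,y,z:proj_inv("top",220+x/4-.4,150+y/4-.4,z)
def seg(n,a,b,z):
    A,B=f(*a,z),f(*b,z);d=A-B;print(n,A.round(4),B.round(4),"mid",((A+B)/2).round(4),"len",np.linalg.norm(d).round(4),"ang",np.degrees(np.arctan2(d[1],d[0])).round(1));return (A+B)/2
L=seg("line",(329,88),(291,302),.012)
seg("edgeTop",(75,46),(591,130),.012);seg("edgeBot",(28,262),(565,340),.012)
seg("L",(75,46),(30,262),.012)
P=seg("pipe",(516.5,129),(509.5,303),.028)
seg("pipeL",(497,130),(488,302),.028);seg("pipeR",(536,130),(531,304),.028)
C=[f(*p,.012) for p in((83,98),(146,112),(131,192),(67,185))];print("chock",np.round(C,3).tolist(),np.mean(C,0))
for z in(.05,.1,.15):print("vise tip",z,f(517,318,z),f(592,318,z), f(420,430,0), f(415,350,0))
A,B=f(329,88,.012),f(291,302,.012);x=(A-B)[:2]/np.linalg.norm((A-B)[:2]);y=np.array([-x[1],x[0]])
for n,q in(("pipe",P),("chock",np.mean(C,0))):print(n,"in line frame",(q-L)[:2]@x,(q-L)[:2]@y)
# wood colour segmentation for the chock axes
```

```text
line [0.6476 0.2132 0.012 ] [0.4907 0.229  0.012 ] mid [0.5691 0.2211 0.012 ] len 0.1577 ang -5.7
edgeTop [0.6675 0.3988 0.012 ] [0.6282 0.0237 0.012 ] mid [0.6478 0.2113 0.012 ] len 0.3771 ang 84.0
edgeBot [0.5075 0.4162 0.012 ] [0.4758 0.0358 0.012 ] mid [0.4917 0.226  0.012 ] len 0.3818 ang 85.2
L [0.6675 0.3988 0.012 ] [0.5076 0.4148 0.012 ] mid [0.5875 0.4068 0.012 ] len 0.1607 ang -5.7
pipe [0.6215 0.0779 0.028 ] [0.497  0.0767 0.028 ] mid [0.5593 0.0773 0.028 ] len 0.1245 ang 0.6
pipeL [0.6199 0.0916 0.028 ] [0.4968 0.0916 0.028 ] mid [0.5584 0.0916 0.028 ] len 0.1231 ang 0.0
pipeR [0.6216 0.0641 0.028 ] [0.4973 0.0618 0.028 ] mid [0.5595 0.0629 0.028 ] len 0.1244 ang 1.1
chock [[0.629, 0.389, 0.012], [0.622, 0.343, 0.012], [0.562, 0.348, 0.012], [0.565, 0.394, 0.012]] [0.59439326 0.3687532  0.012     ]
vise tip 0.05 [0.48362926 0.07228769 0.05      ] [0.4868108  0.02140306 0.05      ] [0.4079759  0.13313367 0.        ] [0.4638069  0.13999847 0.        ]
vise tip 0.1 [0.47623958 0.07525384 0.1       ] [0.47929013 0.02646414 0.1       ] [0.4079759  0.13313367 0.        ] [0.4638069  0.13999847 0.        ]
vise tip 0.15 [0.4688499 0.07822   0.15     ] [0.47176947 0.03152522 0.15      ] [0.4079759  0.13313367 0.        ] [0.4638069  0.13999847 0.        ]
pipe in line frame 0.004571701964137304 -0.1440857741890623
chock in line frame 0.010411494554302141 0.149435383655414
```

Run:
```python
from h import *
def ray(n,u,v):
    a,b=proj_inv(n,u,v,0),proj_inv(n,u,v,.5);return a,(b-a)/np.linalg.norm(b-a)
i=cv2.imread("pics/scene0.png")[110:260,180:360]
cv2.imwrite("pics/c2.png",cv2.resize(i,None,fx=4,fy=4,interpolation=cv2.INTER_CUBIC))
```

```text
(no output)
```

View pics/c2.png

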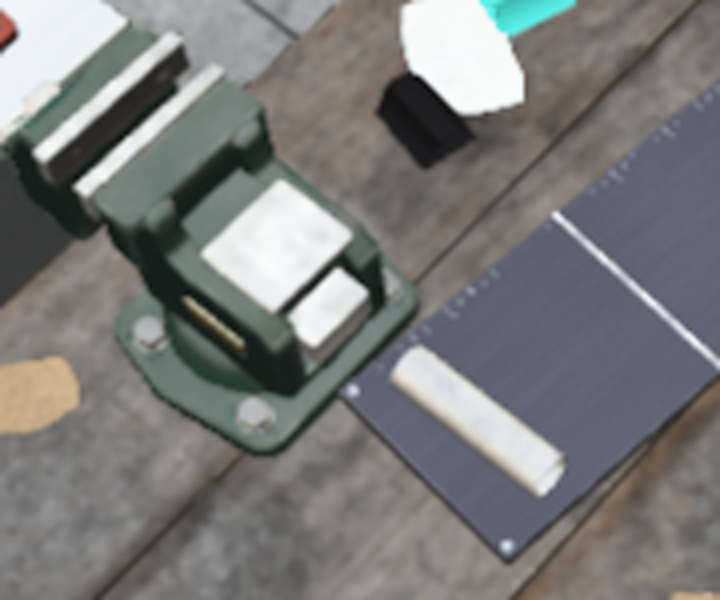

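The scene crop shows the vise's small outer block, with its plate-side corner at crop (370,292). The same corner is at (517,318) in the top crop, so I can triangulate its height.

Run:
```python
from h import *
def ray(n,u,v):
    a,b=proj_inv(n,u,v,0),proj_inv(n,u,v,.5);return a,(b-a)/np.linalg.norm(b-a)
def tri(t,s):
    a,d=ray("top",220+t[0]/4-.4,150+t[1]/4-.4);b,e=ray("scene",180+s[0]/4-.4,110+s[1]/4-.4)
    k=np.linalg.lstsq(np.c_[d,-e],b-a,rcond=None)[0];p,q=a+k[0]*d,b+k[1]*e;print(p.round(3),q.round(3))
tri((517,318),(370,292));tri((592,318),(318,340));tri((613,340),(205,250));tri((500,340),(352,236))
# pipe check from scene
for a,b in(((411,366),(545,478)),):
    A,B=[proj_inv("scene",180+p[0]/4-.4,110+p[1]/4-.4,.028) for p in(a,b)];print(A,B,(A+B)/2,np.degrees(np.arctan2((B-A)[1],(B-A)[0])))
A,B=[proj_inv("scene",180+p[0]/4-.4,110+p[1]/4-.4,.012) for p in((555,213),(719,365))];print(A,B,np.degrees(np.arctan2((B-A)[1],(B-A)[0])))
c,s=np.cos(np.radians(-5.7)),np.sin(np.radians(-5.7))
for px,py in((.022,-.19),(.022,-.185)):print(.5691+c*px-s*py,.2211+s*px+c*py)
```

```text
[0.476 0.075 0.099] [0.477 0.077 0.099]
[0.478 0.027 0.108] [0.48  0.03  0.108]
[0.451 0.024 0.206] [0.437 0.001 0.207]
[0.457 0.087 0.131] [0.457 0.087 0.131]
[0.50215869 0.07799909 0.028     ] [0.6172353  0.07480685 0.028     ] [0.55969699 0.07640297 0.028     ] -1.5889863619225826
[0.49233878 0.2291254  0.012     ] [0.64632942 0.21152194 0.012     ] -6.521464782619942
0.5721204700878556 0.029854407213006917
0.5726170688365738 0.03482968506281306
```

```bash
cat >> h.py <<'E'
from scipy.spatial.transform import Rotation as Ro
def go(x,y,z,ang=-5.7):
    "tool-axis shift and spin to a world TCP target with tool y at ang deg"
    s=arm.get_state();w,a,b,c=s["ee_rot"];R=Ro.from_quat([a,b,c,w]).as_matrix()
    d=R.T@(np.array([x,y,z])-s["position"]);cur=np.degrees(np.arctan2(R[1,1],R[0,1]))
    print("t",s["time_s"],"pos",np.round(s["position"],4),"yang",cur.round(2),"shift",d.round(4),"spin",np.radians(cur-ang).round(3),"F",np.round(s["ft_force"],2),"w",round(s["width"],3))
E
python3 -m inch '[{"gripper":0.43,"x":-0.034,"y":-0.0245,"spin":0.12},{"gripper":0.43,"x":-0.068,"y":-0.049,"spin":0.24},{"gripper":0.43,"x":-0.102,"y":-0.0735,"spin":0.36},{"gripper":0.43,"x":-0.136,"y":-0.098,"spin":0.48},{"gripper":0.43,"x":-0.17,"y":-0.1225,"spin":0.6}]'
python3 -c "
from h import *
go(.592,.035,.2);print(arm.get_state()['joint_positions'])"
```

```text
t 0.1 pos [0.2104 0.5879 0.1991] yang 70.3 shift [-5.456e-01 -3.919e-01 -3.000e-04] spin 1.327 F [-0.02 -0.09 -0.41] w 1.003
[ 1.10090573e+00  2.21173800e-01  1.52747879e+00  8.57749329e-06
  1.39468906e+00 -1.26123454e-01]invalid input
```

```bash
python3 -m inch '[{"gripper":0.43,"x":-0.034,"y":-0.0245,"z":0,"spin":0.12},{"gripper":0.43,"x":-0.068,"y":-0.049,"z":0,"spin":0.24},{"gripper":0.43,"x":-0.102,"y":-0.0735,"z":0,"spin":0.36},{"gripper":0.43,"x":-0.136,"y":-0.098,"z":0,"spin":0.48},{"gripper":0.43,"x":-0.17,"y":-0.1225,"z":0,"spin":0.6}]'
python3 -c "
from h import *
go(.592,.035,.2);print(arm.get_state()['joint_positions'])"
```

```text
time_s: 0.52
position: [0.3291, 0.415, 0.1996]
ee_rot: [-0.0, 0.457, 0.89, -0.0]
ft_force: [0.6, 0.9, -0.3]
width: 0.705
grasp_force: 0.0
t 0.5167 pos [0.3291 0.415  0.1996] yang 35.63 shift [-4.62e-01 -7.70e-03 -3.00e-04] spin 0.721 F [ 0.64  0.92 -0.29] w 0.705
[ 7.51479041e-01 -7.32328608e-03  1.77397910e+00 -9.21460336e-05
  1.37563010e+00  1.29624455e-01]
```

```bash
python3 -m inch '[{"gripper":0.43,"x":-0.038,"y":0,"z":0,"spin":0.12},{"gripper":0.43,"x":-0.076,"y":0,"z":0,"spin":0.24},{"gripper":0.43,"x":-0.114,"y":-0.002,"z":0,"spin":0.36},{"gripper":0.43,"x":-0.152,"y":-0.003,"z":0,"spin":0.48},{"gripper":0.43,"x":-0.19,"y":-0.004,"z":0,"spin":0.6}]'
python3 -c "
from h import *
go(.592,.035,.2)"
```

```text
time_s: 0.93
position: [0.4374, 0.2588, 0.1999]
ee_rot: [-0.0, 0.7, 0.715, -0.0]
ft_force: [0.9, 0.0, 0.0]
width: 0.575
grasp_force: 0.0
t 0.9333 pos [0.4374 0.2588 0.1999] yang 1.21 shift [-2.270e-01  1.499e-01 -2.000e-04] spin 0.121 F [0.88 0.03 0.04] w 0.575
```

```bash
python3 -m inch '[{"gripper":0.43,"x":-0.02,"y":0.036,"z":0,"spin":0.06},{"gripper":0.43,"x":-0.05,"y":0.062,"z":0,"spin":0.12},{"gripper":0.43,"x":-0.084,"y":0.084,"z":0,"spin":0.12},{"gripper":0.43,"x":-0.116,"y":0.106,"z":0,"spin":0.12},{"gripper":0.43,"x":-0.15,"y":0.124,"z":0,"spin":0.12}]'
python3 -c "
from h import *
go(.592,.035,.2)"
```

```text
time_s: 1.35
position: [0.5659, 0.1123, 0.1996]
ee_rot: [-0.0, 0.739, 0.673, -0.0]
ft_force: [0.0, 0.3, 0.6]
width: 0.574
grasp_force: 0.0
t 1.35 pos [0.5659 0.1123 0.1996] yang -5.33 shift [-0.0745  0.0331 -0.0004] spin 0.006 F [0.03 0.31 0.6 ] w 0.574
```

```bash
python3 -m inch '[{"gripper":0.43,"x":-0.03,"y":0.018,"z":0,"spin":0},{"gripper":0.43,"x":-0.055,"y":0.028,"z":0,"spin":0},{"gripper":0.43,"x":-0.073,"y":0.032,"z":0,"spin":0},{"gripper":0.43,"x":-0.073,"y":0.032,"z":0.03,"spin":0},{"gripper":0.43,"x":-0.073,"y":0.032,"z":0.05,"spin":0}]'
python3 - <<'E'
from h import *
go(.592,.035,.029)
s=arm.get_state();cv2.imwrite("pics/w1.png",arm.camera("wrist"))
E
```

```text
time_s: 1.77
position: [0.5905, 0.0366, 0.1492]
ee_rot: [0.0, 0.74, 0.673, 0.0]
ft_force: [-0.5, -0.1, -0.7]
width: 0.571
grasp_force: 0.0
t 1.7667 pos [0.5905 0.0366 0.1492] yang -5.48 shift [-0.0015  0.0015  0.1202] spin 0.004 F [-0.53 -0.07 -0.7 ] w 0.571
```

View pics/w1.png

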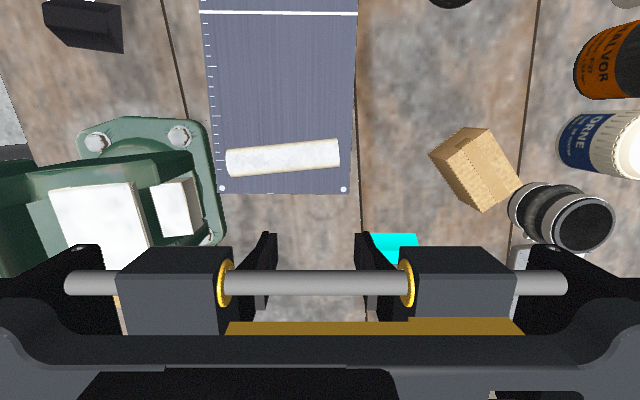

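The wrist picture shows the line level at row 12, so the tool is square to the plate. The pipe runs from (226,163) to (340,153), tilted about 5°, and the fingers come down behind it at columns 270 and 365. The vise is to the left.

```bash
cat >> h.py <<'E'
def wr(s,u,v,z):
    m=arm.camera_model("wrist");K=np.array(m["intrinsics"]);T=np.array(m["tool_from_camera"])
    w,a,b,c=s["ee_rot"];R=Ro.from_quat([a,b,c,w]).as_matrix()
    d=np.linalg.inv(K)@[u,v,1];d=R@T[:3,:3]@[d[0],-d[1],-d[2]];o=R@T[:3,3]+s["position"]
    return o+d*(z-o[2])/d[2]
c0,s0=np.cos(np.radians(-5.7)),np.sin(np.radians(-5.7))
def pl(p,o=(.5691,.2211)):
    d=np.array(p)[:2]-o;return np.array([c0*d[0]+s0*d[1],-s0*d[0]+c0*d[1]]).round(4)
E
python3 - <<'E'
from h import *
s=arm.get_state()
for u,v,z in((226,163,.028),(340,153,.028),(205,12,.012),(358,13,.012)):
    p=wr(s,u,v,z);print(p.round(4),pl(p))
print(pl(s["position"]))
E
```

```text
[0.4918 0.0778 0.028 ] [-0.0627 -0.1503]
[0.6167 0.0771 0.028 ] [ 0.0616 -0.1386]
[0.4939 0.2261 0.012 ] [-0.0753 -0.0025]
[0.6448 0.2106 0.012 ] [ 0.0764 -0.0029]
[ 0.0359 -0.181 ]
```

```bash
python3 -m inch '[{"gripper":0.43,"x":-0.001,"y":0.002,"z":0.03,"spin":0},{"gripper":0.43,"x":-0.001,"y":0.002,"z":0.065,"spin":0},{"gripper":0.43,"x":-0.001,"y":0.002,"z":0.095,"spin":0},{"gripper":0.43,"x":-0.001,"y":0.002,"z":0.113,"spin":0},{"gripper":0.43,"x":-0.001,"y":0.002,"z":0.12,"spin":0}]'
python3 -m inch '[{"gripper":0.43,"x":0.002,"y":0,"z":0,"spin":0},{"gripper":0.43,"x":0.004,"y":0,"z":0,"spin":0},{"gripper":0.43,"x":0.006,"y":0,"z":0,"spin":0},{"gripper":0.43,"x":0.009,"y":0,"z":0,"spin":0},{"gripper":0.43,"x":0.012,"y":0,"z":0,"spin":0}]'
python3 -c "
from h import *
go(.592,.035,.029);print(pl(arm.get_state()['position']))"
```

```text
time_s: 2.23
position: [0.5888, 0.0375, 0.0263]
ee_rot: [-0.002, 0.739, 0.674, -0.002]
ft_force: [-0.2, -0.7, 0.4]
width: 0.572
grasp_force: 0.0
time_s: 2.65
position: [0.5944, 0.0494, 0.0319]
ee_rot: [0.001, 0.739, 0.674, 0.001]
ft_force: [-0.3, 0.1, -0.1]
width: 0.573
grasp_force: 0.0
t 2.65 pos [0.5944 0.0494 0.0319] yang -5.32 shift [-0.0146 -0.0011  0.0029] spin 0.007 F [-0.29  0.15 -0.1 ] w 0.573
[ 0.0423 -0.1683]
```

```bash
python3 -m inch '[{"gripper":0.43,"x":0.003,"y":0,"z":0.001,"spin":0},{"gripper":0.43,"x":0.006,"y":0,"z":0.002,"spin":0},{"gripper":0.43,"x":0.009,"y":0,"z":0.002,"spin":0},{"gripper":0.43,"x":0.012,"y":0,"z":0.002,"spin":0},{"gripper":0.43,"x":0.015,"y":0,"z":0.002,"spin":0}]'
cat > look.py <<'E'
from h import *
import sys
# pipe in the wrist picture: bright low-saturation blob on the dark plate
s=arm.get_state();i=arm.camera("wrist");cv2.imwrite(sys.argv[1],i)
hsv=cv2.cvtColor(i,cv2.COLOR_BGR2HSV);m=((hsv[...,2]>140)&(hsv[...,1]<60)).astype(np.uint8)
m=cv2.morphologyEx(m,cv2.MORPH_OPEN,np.ones((7,7),np.uint8))
n,l,st,ce=cv2.connectedComponentsWithStats(m)
for k in range(1,n):
    if st[k,4]<800: continue
    (a,b),(w,h),t=r=cv2.minAreaRect(np.argwhere(l==k)[:,::-1].astype(np.float32))
    q=cv2.boxPoints(r);e=[(q[0]+q[1])/2,(q[2]+q[3])/2] if np.linalg.norm(q[0]-q[1])<np.linalg.norm(q[1]-q[2]) else [(q[1]+q[2])/2,(q[3]+q[0])/2]
    A,B=[wr(s,*p,.028) for p in e];L=np.linalg.norm(A-B)
    if .09<L<.15:
        pa,pb=pl(A),pl(B);d=(pa-pb)*np.sign(pa[0]-pb[0]);print("pipe px",np.round(e).tolist(),"len",L.round(4),"mid plate",(pa+pb)/2,"tilt deg",np.degrees(np.arctan2(d[1],d[0])).round(2))
print("tcp plate",pl(s["position"]));go(*s["position"])
E
python3 look.py pics/w2.png
```

```text
time_s: 3.07
position: [0.5944, 0.0643, 0.0281]
ee_rot: [-0.0, 0.739, 0.673, -0.0]
ft_force: [-0.2, -0.6, 0.5]
width: 0.572
grasp_force: 0.0
pipe px [[58.0, 0.0], [58.0, 205.0]] len 0.1276 mid plate [-0.12315 -0.0721 ] tilt deg 75.07
pipe px [[224.0, 298.0], [407.0, 298.0]] len 0.1437 mid plate [ 0.04145 -0.2097 ] tilt deg 0.4
tcp plate [ 0.0408 -0.1535]
t 3.1167 pos [0.5945 0.0649 0.0281] yang -5.31 shift [-0.0005 -0.      0.    ] spin 0.007 F [-0.65 -0.54 -0.4 ] w 0.566
```

View pics/w2.png

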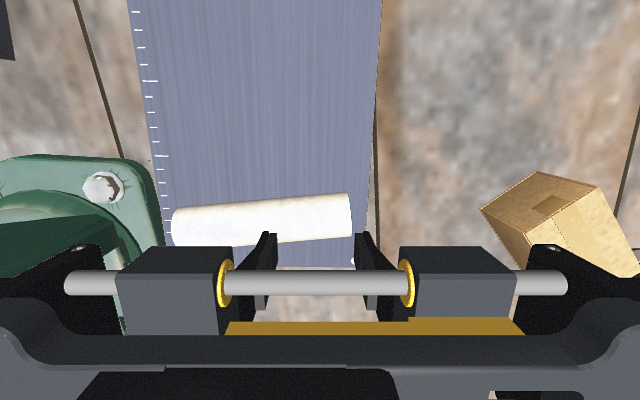

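The wrist picture shows the pipe from (172,225) to (352,212), and the left finger at column 262, right behind its middle. The right finger is just past the pipe's end. I'll roll it clear of the vise with the left finger first, then shift sideways to straighten it.

```bash
sed -i 's/m=((hsv.*/m=((hsv[...,2]>195)\&(hsv[...,1]<45)).astype(np.uint8);m[262:]=0;m[:,480:]=0/' look.py
python3 -m inch '[{"gripper":0.43,"x":0.003,"y":0,"z":0,"spin":0},{"gripper":0.43,"x":0.006,"y":0,"z":0,"spin":0},{"gripper":0.43,"x":0.009,"y":0,"z":0,"spin":0},{"gripper":0.43,"x":0.012,"y":0,"z":0,"spin":0},{"gripper":0.43,"x":0.015,"y":0,"z":0,"spin":0}]'
python3 look.py pics/w3.png
```

```text
time_s: 3.53
position: [0.5959, 0.0793, 0.0281]
ee_rot: [-0.0, 0.739, 0.673, 0.0]
ft_force: [-0.2, 0.8, 0.9]
width: 0.564
grasp_force: 0.0
pipe px [[350.0, 234.0], [175.0, 250.0]] len 0.1289 mid plate [ 0.00165 -0.1464 ] tilt deg 5.79
tcp plate [ 0.0408 -0.1385]
t 3.5833 pos [0.5959 0.0798 0.0282] yang -5.31 shift [-0.0005  0.      0.    ] spin 0.007 F [0.19 0.14 0.27] w 0.568
```

Run:
```python
from h import *
s=arm.get_state();s["position"]=np.array([.5945,.0649,.0281])
for p in((172,225),(352,212)):print(pl(wr(s,*p,.028)))
i=cv2.imread("pics/w3.png")[130:330,130:430]
cv2.imwrite("pics/c3.png",cv2.resize(i,None,fx=2.5,fy=2.5))
```

```text
[-0.0621 -0.1478]
[ 0.0668 -0.137 ]
```

View pics/c3.png

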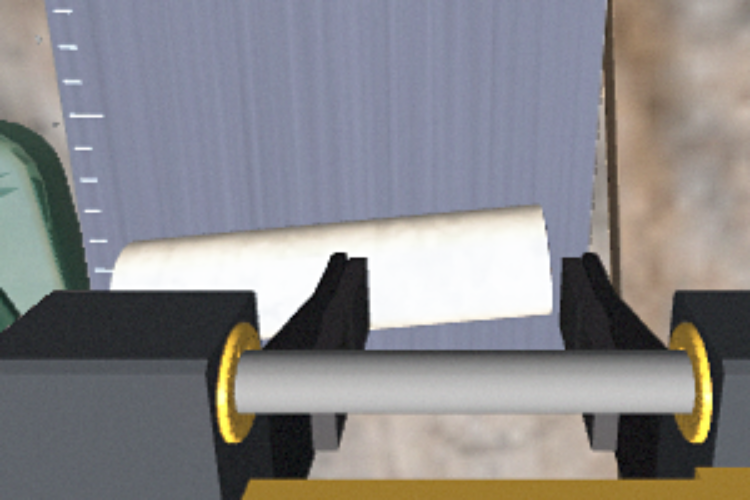

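Run:
```python
from h import *
a=arm.camera("scene");b=arm.camera("top")
z=np.hstack([cv2.resize(a[140:265,230:360],None,fx=3,fy=4,interpolation=cv2.INTER_CUBIC),cv2.resize(b[140:265,270:405],None,fx=3,fy=4,interpolation=cv2.INTER_CUBIC)])
print(z.shape);cv2.imwrite("pics/c4.png",z)
```

```text
(500, 795, 3)
```

View pics/c4.png

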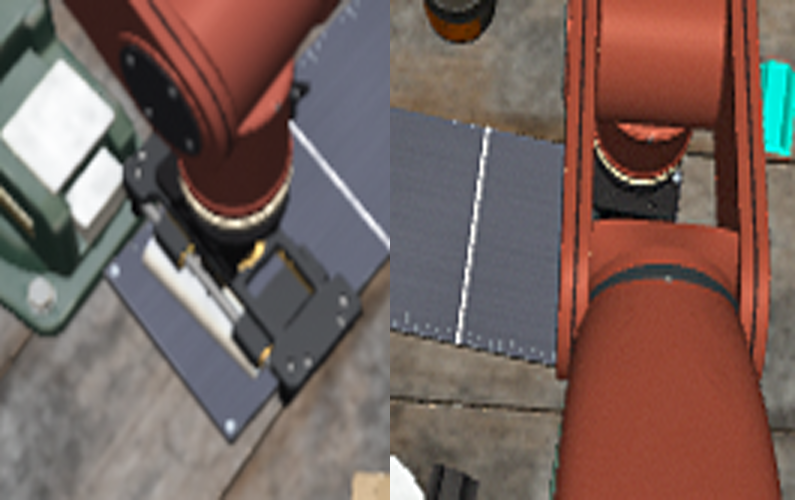

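The scene crop shows the pipe where it started, with the gripper above it. The wrist view agrees: the gap between the fingers is 77 px, which puts the visible fingertips about 21 mm behind the TCP (z ≈ 0.05), so they passed over the pipe. I'll back off behind it and feel downward for the real tip height.

```bash
python3 -m inch '[{"gripper":0.43,"x":0,"y":0,"z":-0.012,"spin":0},{"gripper":0.43,"x":-0.015,"y":0,"z":-0.015,"spin":0},{"gripper":0.43,"x":-0.035,"y":0,"z":-0.015,"spin":0},{"gripper":0.43,"x":-0.046,"y":0,"z":-0.015,"spin":0},{"gripper":0.43,"x":-0.046,"y":0,"z":-0.01,"spin":0}]'
python3 -m inch '[{"gripper":0.43,"x":0,"y":0,"z":0.003,"spin":0},{"gripper":0.43,"x":0,"y":0,"z":0.006,"spin":0},{"gripper":0.43,"x":0,"y":0,"z":0.009,"spin":0},{"gripper":0.43,"x":0,"y":0,"z":0.012,"spin":0},{"gripper":0.43,"x":0,"y":0,"z":0.012,"spin":0}]'
python3 -m inch '[{"gripper":0.43,"x":0,"y":0,"z":0.001,"spin":0},{"gripper":0.43,"x":0,"y":0,"z":0.002,"spin":0},{"gripper":0.43,"x":0,"y":0,"z":0.003,"spin":0},{"gripper":0.43,"x":0,"y":0,"z":0.004,"spin":0},{"gripper":0.43,"x":0,"y":0,"z":0.004,"spin":0}]'
python3 look.py pics/w4.png
```

```text
time_s: 4.1
position: [0.5928, 0.031, 0.0398]
ee_rot: [0.001, 0.74, 0.673, 0.001]
ft_force: [-0.1, 0.1, 1.0]
width: 0.569
grasp_force: 0.0
time_s: 4.52
position: [0.5908, 0.0338, 0.025]
ee_rot: [-0.001, 0.739, 0.674, -0.001]
ft_force: [-0.2, 0.1, -0.3]
width: 0.566
grasp_force: 0.0
time_s: 4.93
position: [0.5915, 0.0332, 0.022]
ee_rot: [-0.0, 0.739, 0.673, -0.0]
ft_force: [0.3, -0.2, 0.3]
width: 0.573
grasp_force: 0.0
pipe px [[354.0, 172.0], [158.0, 190.0]] len 0.1311 mid plate [ 0.0009  -0.14535] tilt deg 5.82
tcp plate [ 0.041  -0.1848]
t 4.9833 pos [0.5915 0.0331 0.0221] yang -5.33 shift [ 0.     -0.      0.0001] spin 0.006 F [-0.09 -0.38 -0.08] w 0.568
```

```bash
python3 -m inch '[{"gripper":0.43,"x":0,"y":0,"z":0.001,"spin":0},{"gripper":0.43,"x":0,"y":0,"z":0.002,"spin":0},{"gripper":0.43,"x":0,"y":0,"z":0.003,"spin":0},{"gripper":0.43,"x":0,"y":0,"z":0.004,"spin":0},{"gripper":0.43,"x":0,"y":0,"z":0.004,"spin":0}]'
python3 -m inch '[{"gripper":0.43,"x":0,"y":0,"z":0.001,"spin":0},{"gripper":0.43,"x":0,"y":0,"z":0.002,"spin":0},{"gripper":0.43,"x":0,"y":0,"z":0.003,"spin":0},{"gripper":0.43,"x":0,"y":0,"z":0.004,"spin":0},{"gripper":0.43,"x":0,"y":0,"z":0.004,"spin":0}]'
python3 look.py pics/w5.png
```

```text
time_s: 5.4
position: [0.5914, 0.0332, 0.0178]
ee_rot: [-0.0, 0.739, 0.673, -0.0]
ft_force: [0.3, 0.1, 0.4]
width: 0.567
grasp_force: 0.0
time_s: 5.82
position: [0.5914, 0.0331, 0.0138]
ee_rot: [-0.0, 0.739, 0.673, -0.0]
ft_force: [0.0, 1.5, 0.3]
width: 0.569
grasp_force: 0.0
pipe px [[356.0, 174.0], [151.0, 194.0]] len 0.1315 mid plate [ 0.0008  -0.14555] tilt deg 5.98
tcp plate [ 0.0408 -0.1848]
t 5.8667 pos [0.5915 0.0332 0.014 ] yang -5.33 shift [-0.     -0.0001  0.0001] spin 0.006 F [-0.08 -0.57  0.4 ] w 0.57
```

```bash
python3 -m inch '[{"gripper":0.43,"x":0,"y":0,"z":0.001,"spin":0},{"gripper":0.43,"x":0,"y":0,"z":0.003,"spin":0},{"gripper":0.43,"x":0,"y":0,"z":0.005,"spin":0},{"gripper":0.43,"x":0,"y":0,"z":0.007,"spin":0},{"gripper":0.43,"x":0,"y":0,"z":0.007,"spin":0}]'
python3 -m inch '[{"gripper":0.43,"x":0,"y":0,"z":0.001,"spin":0},{"gripper":0.43,"x":0,"y":0,"z":0.002,"spin":0},{"gripper":0.43,"x":0,"y":0,"z":0.004,"spin":0},{"gripper":0.43,"x":0,"y":0,"z":0.006,"spin":0},{"gripper":0.43,"x":0,"y":0,"z":0.007,"spin":0}]'
python3 -m inch '[{"gripper":0.43,"x":0,"y":0,"z":0.001,"spin":0},{"gripper":0.43,"x":0,"y":0,"z":0.002,"spin":0},{"gripper":0.43,"x":0,"y":0,"z":0.003,"spin":0},{"gripper":0.43,"x":0,"y":0,"z":0.003,"spin":0},{"gripper":0.43,"x":0,"y":0,"z":0.003,"spin":0}]'
python3 look.py pics/w6.png
```

```text
time_s: 6.28
position: [0.5911, 0.0332, 0.0065]
ee_rot: [-0.0, 0.739, 0.673, -0.0]
ft_force: [-0.2, 0.1, -0.2]
width: 0.57
grasp_force: 0.0
time_s: 6.7
position: [0.5914, 0.0332, -0.0002]
ee_rot: [-0.0, 0.739, 0.673, -0.0]
ft_force: [-0.0, -0.1, 0.2]
width: 0.568
grasp_force: 0.0
time_s: 7.12
position: [0.5916, 0.0332, -0.0029]
ee_rot: [-0.0, 0.739, 0.673, -0.0]
ft_force: [0.1, 0.5, 0.3]
width: 0.569
grasp_force: 0.0
pipe px [[360.0, 180.0], [132.0, 201.0]] len 0.1328 mid plate [ 0.0003  -0.14545] tilt deg 5.83
tcp plate [ 0.041  -0.1848]
t 7.1667 pos [ 0.5916  0.0332 -0.0028] yang -5.33 shift [-0.     -0.0001  0.0001] spin 0.006 F [ 0.55  0.24 -0.22] w 0.571
```

```bash
python3 -m inch '[{"gripper":0.43,"x":0,"y":0,"z":0.001,"spin":0},{"gripper":0.43,"x":0,"y":0,"z":0.002,"spin":0},{"gripper":0.43,"x":0.002,"y":0,"z":0.003,"spin":0},{"gripper":0.43,"x":0.005,"y":0,"z":0.003,"spin":0},{"gripper":0.43,"x":0.008,"y":0,"z":0.003,"spin":0}]'
python3 -m inch '[{"gripper":0.43,"x":0.003,"y":0,"z":0,"spin":0},{"gripper":0.43,"x":0.006,"y":0,"z":0,"spin":0},{"gripper":0.43,"x":0.009,"y":0,"z":0,"spin":0},{"gripper":0.43,"x":0.012,"y":0,"z":0,"spin":0},{"gripper":0.43,"x":0.015,"y":0,"z":0,"spin":0}]'
python3 look.py pics/w7.png
```

```text
time_s: 7.58
position: [0.5923, 0.0414, -0.006]
ee_rot: [-0.0, 0.739, 0.673, -0.0]
ft_force: [1.2, -0.5, 0.4]
width: 0.568
grasp_force: 0.0
time_s: 8.0
position: [0.5938, 0.0564, -0.0058]
ee_rot: [0.0, 0.739, 0.674, 0.0]
ft_force: [1.0, -0.8, -0.2]
width: 0.573
grasp_force: 0.2
pipe px [[358.0, 205.0], [131.0, 226.0]] len 0.133 mid plate [-0.00095 -0.13615] tilt deg 5.91
tcp plate [ 0.0409 -0.1614]
t 8.05 pos [ 0.5938  0.0569 -0.0058] yang -5.31 shift [-0.0005  0.      0.    ] spin 0.007 F [-0.64  0.71 -0.25] w 0.573
```

```bash
python3 -m inch '[{"gripper":0.43,"x":0.004,"y":0,"z":0,"spin":0},{"gripper":0.43,"x":0.008,"y":0,"z":0,"spin":0},{"gripper":0.43,"x":0.012,"y":0,"z":0,"spin":0},{"gripper":0.43,"x":0.016,"y":0,"z":0,"spin":0},{"gripper":0.43,"x":0.02,"y":0,"z":0,"spin":0}]'
python3 look.py pics/w8.png
```

```text
time_s: 8.47
position: [0.5956, 0.0764, -0.0059]
ee_rot: [-0.0, 0.739, 0.673, 0.0]
ft_force: [-0.0, -1.1, 0.3]
width: 0.567
grasp_force: 0.2
pipe px [[354.0, 205.0], [128.0, 226.0]] len 0.1328 mid plate [-0.00315 -0.1161 ] tilt deg 5.88
tcp plate [ 0.0407 -0.1413]
t 8.5167 pos [ 0.5957  0.0771 -0.0058] yang -5.31 shift [-0.0007  0.      0.    ] spin 0.007 F [-0.45  0.32  0.38] w 0.567
```

```bash
for k in 1 2; do python3 -m inch '[{"gripper":0.43,"x":0.004,"y":0,"z":0,"spin":0},{"gripper":0.43,"x":0.008,"y":0,"z":0,"spin":0},{"gripper":0.43,"x":0.012,"y":0,"z":0,"spin":0},{"gripper":0.43,"x":0.016,"y":0,"z":0,"spin":0},{"gripper":0.43,"x":0.02,"y":0,"z":0,"spin":0}]' >/dev/null
python3 look.py pics/w9$k.png; done
```

```text
pipe px [[350.0, 206.0], [125.0, 227.0]] len 0.1327 mid plate [-0.0054  -0.09655] tilt deg 6.01
tcp plate [ 0.0406 -0.1214]
t 8.9833 pos [ 0.5975  0.097  -0.0059] yang -5.31 shift [-0.0007  0.0001 -0.    ] spin 0.007 F [-0.11 -0.06 -1.  ] w 0.566
pipe px [[346.0, 206.0], [121.0, 227.0]] len 0.1328 mid plate [-0.00775 -0.07665] tilt deg 5.92
tcp plate [ 0.0405 -0.1014]
t 9.45 pos [ 0.5994  0.1169 -0.0058] yang -5.31 shift [-0.0007  0.0001  0.    ] spin 0.007 F [0.   0.87 0.24] w 0.57
```

```bash
python3 -m inch '[{"gripper":0.43,"x":0.004,"y":0,"z":0,"spin":0},{"gripper":0.43,"x":0.008,"y":0,"z":0,"spin":0},{"gripper":0.43,"x":0.012,"y":0,"z":0,"spin":0},{"gripper":0.43,"x":0.015,"y":0,"z":0,"spin":0},{"gripper":0.43,"x":0.018,"y":0,"z":0,"spin":0}]' >/dev/null
python3 -m inch '[{"gripper":0.43,"x":-0.005,"y":0,"z":0,"spin":0},{"gripper":0.43,"x":-0.01,"y":0,"z":0,"spin":0},{"gripper":0.3,"x":-0.01,"y":-0.015,"z":0,"spin":0},{"gripper":0.15,"x":-0.01,"y":-0.032,"z":0,"spin":0},{"gripper":0.1,"x":-0.01,"y":-0.047,"z":0,"spin":0}]' 
python3 look.py pics/w10.png
```

```text
time_s: 10.28
position: [0.5524, 0.1273, -0.0061]
ee_rot: [-0.0, 0.739, 0.673, -0.0]
ft_force: [0.2, 0.9, -0.3]
width: 0.721
grasp_force: 0.0
pipe px [[439.0, 178.0], [203.0, 199.0]] len 0.133 mid plate [-0.00505 -0.0532 ] tilt deg 5.78
tcp plate [-0.0073 -0.095 ]
t 10.3333 pos [ 0.5491  0.1277 -0.0069] yang -5.34 shift [-0.0002  0.0034 -0.0009] spin 0.006 F [ 0.23  1.27 -2.15] w 0.757
```

```bash
python3 -m inch '[{"gripper":0.1,"x":0.004,"y":0,"z":-0.001,"spin":0},{"gripper":0.1,"x":0.008,"y":0,"z":-0.001,"spin":0},{"gripper":0.1,"x":0.011,"y":0,"z":-0.001,"spin":0},{"gripper":0.1,"x":0.014,"y":0,"z":-0.001,"spin":0},{"gripper":0.1,"x":0.017,"y":0,"z":-0.001,"spin":0}]' >/dev/null
python3 look.py pics/w11.png
python3 -m inch '[{"gripper":0.1,"x":0.003,"y":0,"z":0,"spin":0},{"gripper":0.1,"x":0.006,"y":0,"z":0,"spin":0},{"gripper":0.1,"x":0.009,"y":0,"z":0,"spin":0},{"gripper":0.1,"x":0.012,"y":0,"z":0,"spin":0},{"gripper":0.1,"x":0.015,"y":0,"z":0,"spin":0}]' 
python3 look.py pics/w12.png
```

```text
pipe px [[430.0, 197.0], [202.0, 216.0]] len 0.1328 mid plate [-0.0061 -0.0461] tilt deg 5.53
tcp plate [-0.0058 -0.0767]
t 10.8 pos [ 0.5555  0.1459 -0.0048] yang -5.32 shift [-0.0005  0.0003 -0.0001] spin 0.007 F [-0.42  1.11  0.24] w 0.903
time_s: 11.22
position: [0.5562, 0.1603, -0.0049]
ee_rot: [-0.0, 0.739, 0.673, -0.0]
ft_force: [0.4, -0.8, 0.4]
width: 0.896
grasp_force: 0.1
pipe px [[430.0, 198.0], [201.0, 216.0]] len 0.1327 mid plate [-0.00755 -0.03135] tilt deg 5.23
tcp plate [-0.0068 -0.0618]
t 11.2667 pos [ 0.5563  0.1608 -0.0048] yang -5.32 shift [-0.0005  0.      0.0001] spin 0.007 F [-0.63  1.05  0.1 ] w 0.901
```

The pipe rolls freely but stays tilted about 5°, within tolerance but with little margin. With the fingers on opposite sides at opposite ends, a small spin will square it. I'll back off and lift first.

```bash
python3 -m inch '[{"gripper":0.03,"x":-0.005,"y":0,"z":0,"spin":0},{"gripper":0.03,"x":-0.008,"y":0,"z":-0.005,"spin":0},{"gripper":0.03,"x":-0.008,"y":0,"z":-0.03,"spin":0},{"gripper":0.03,"x":-0.008,"y":0,"z":-0.05,"spin":0},{"gripper":0.03,"x":-0.008,"y":0,"z":-0.05,"spin":0}]' 
python3 look.py pics/w13.png
```

```text
time_s: 11.68
position: [0.5589, 0.1519, 0.05]
ee_rot: [0.002, 0.739, 0.673, 0.003]
ft_force: [0.2, -0.6, 1.0]
width: 0.97
grasp_force: 0.0
pipe px [[395.0, 160.0], [225.0, 176.0]] len 0.1291 mid plate [-0.0079  -0.02665] tilt deg 5.47
tcp plate [-0.0033 -0.0699]
t 11.7333 pos [0.5579 0.1518 0.0481] yang -5.36 shift [ 0.0002  0.001  -0.0018] spin 0.006 F [ 0.17  0.66 -0.78] w 0.97
```

```bash
python3 -m inch '[{"gripper":0.03,"x":0.01,"y":0,"z":0,"spin":-0.12},{"gripper":0.03,"x":0.022,"y":-0.001,"z":0,"spin":-0.24},{"gripper":0.03,"x":0.034,"y":-0.003,"z":0,"spin":-0.36},{"gripper":0.03,"x":0.043,"y":-0.005,"z":0,"spin":-0.48},{"gripper":0.03,"x":0.043,"y":-0.005,"z":0,"spin":-0.6}]' >/dev/null
python3 -m inch '[{"gripper":0.03,"x":0,"y":0,"z":0,"spin":-0.12},{"gripper":0.03,"x":0,"y":0,"z":0,"spin":-0.22},{"gripper":0.03,"x":0,"y":0,"z":0,"spin":-0.22},{"gripper":0.03,"x":0,"y":0,"z":0,"spin":-0.22},{"gripper":0.03,"x":0,"y":0,"z":0,"spin":-0.22}]' 
python3 look.py pics/w14.png; python3 -c "
from h import *
go(.5585,.1953,-.005,41.7);s=arm.get_state()
for p in((-.068,-.0323),(.052,-.021)):pass"
```

```text
time_s: 12.57
position: [0.5541, 0.195, 0.0445]
ee_rot: [-0.0, 0.411, 0.912, -0.0]
ft_force: [-0.4, 1.0, 0.2]
width: 0.97
grasp_force: 0.0
pipe px [[260.0, 178.0], [371.0, 271.0]] len 0.1172 mid plate [-0.00895 -0.02745] tilt deg 5.34
tcp plate [-0.0124 -0.0275]
t 12.6167 pos [0.5542 0.195  0.0447] yang 41.5 shift [ 0.     -0.0001  0.0002] spin 0.824 F [-0.2  -1.22  0.15] w 0.968
t 12.6167 pos [0.5542 0.195  0.0447] yang 41.5 shift [-0.0027  0.0034  0.0497] spin -0.003 F [-0.2  -1.22  0.15] w 0.968
```

View pics/w14.png

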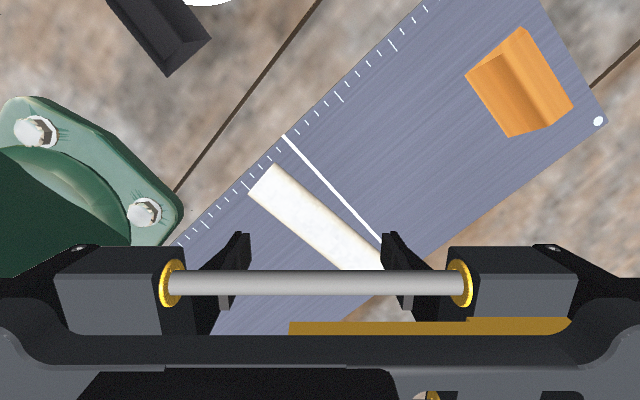

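The wrist picture shows the pipe running diagonally from (265,180) down under the rod, between the finger tips at (240,235) and (390,235). The left finger is behind the near half and the right finger ahead of the far half. I'll lower and spin back gently to 29°.

```bash
python3 -m inch '[{"gripper":0.03,"x":-0.003,"y":0.003,"z":0.01,"spin":0},{"gripper":0.03,"x":-0.003,"y":0.003,"z":0.022,"spin":0},{"gripper":0.03,"x":-0.003,"y":0.003,"z":0.034,"spin":0},{"gripper":0.03,"x":-0.003,"y":0.003,"z":0.044,"spin":0},{"gripper":0.03,"x":-0.003,"y":0.003,"z":0.049,"spin":0}]'
python3 look.py pics/w15.png
python3 -m inch '[{"gripper":0.03,"x":0,"y":0,"z":0,"spin":0.02},{"gripper":0.03,"x":0,"y":0,"z":0,"spin":0.05},{"gripper":0.03,"x":0,"y":0,"z":0,"spin":0.08},{"gripper":0.03,"x":0,"y":0,"z":0,"spin":0.11},{"gripper":0.03,"x":0,"y":0,"z":0,"spin":0.14}]'
python3 look.py pics/w16.png
```

```text
time_s: 13.03
position: [0.5567, 0.1946, -0.0069]
ee_rot: [-0.002, 0.41, 0.912, -0.001]
ft_force: [-0.2, 0.4, 0.5]
width: 0.971
grasp_force: 0.0
tcp plate [-0.0097 -0.0276]
t 13.0833 pos [ 0.5564  0.1945 -0.0072] yang 41.64 shift [-0.0002  0.0003 -0.0003] spin 0.826 F [-0.9  -0.03 -1.19] w 0.972
time_s: 13.5
position: [0.5594, 0.1953, -0.0031]
ee_rot: [0.001, 0.473, 0.881, 0.0]
ft_force: [-0.1, 0.7, -0.0]
width: 0.967
grasp_force: 0.4
pipe px [[225.0, 201.0], [351.0, 278.0]] len 0.0909 mid plate [-0.0237 -0.0299] tilt deg 4.8
tcp plate [-0.0071 -0.0267]
t 13.55 pos [ 0.5594  0.1953 -0.0031] yang 33.39 shift [-0. -0.  0.] spin 0.682 F [-0.11  0.31 -0.57] w 0.968
```

```bash
python3 -m inch '[{"gripper":0.03,"x":0,"y":0,"z":0,"spin":0.02},{"gripper":0.03,"x":0,"y":0,"z":0,"spin":0.04},{"gripper":0.03,"x":0,"y":0,"z":0,"spin":0.06},{"gripper":0.03,"x":0,"y":0,"z":0,"spin":0.07},{"gripper":0.03,"x":0,"y":0,"z":0,"spin":0.07}]'
python3 look.py pics/w17.png
```

```text
time_s: 13.97
position: [0.559, 0.1951, -0.0036]
ee_rot: [0.0, 0.503, 0.864, 0.0]
ft_force: [1.7, -0.4, 0.5]
width: 0.972
grasp_force: 0.4
tcp plate [-0.0075 -0.0269]
t 14.0167 pos [ 0.5589  0.1951 -0.0037] yang 29.62 shift [ 0.      0.0001 -0.0001] spin 0.616 F [ 0.3  -0.43  0.89] w 0.968
```

```bash
sed -i 's/\.09<L/.06<L/' look.py
python3 -m inch '[{"gripper":0.03,"x":0,"y":0,"z":0,"spin":0.01},{"gripper":0.03,"x":0,"y":0,"z":0,"spin":0.02},{"gripper":0.03,"x":0,"y":0,"z":0,"spin":0.03},{"gripper":0.03,"x":0,"y":0,"z":0,"spin":0.03},{"gripper":0.03,"x":0,"y":0,"z":0,"spin":0.03}]'
python3 look.py pics/w18.png
```

```text
time_s: 14.43
position: [0.5587, 0.195, -0.0039]
ee_rot: [-0.0, 0.516, 0.857, -0.0]
ft_force: [-0.1, -0.1, 0.5]
width: 0.971
grasp_force: 0.3
pipe px [[225.0, 201.0], [349.0, 277.0]] len 0.0891 mid plate [-0.0252 -0.0285] tilt deg -0.64
tcp plate [-0.0078 -0.027 ]
t 14.4833 pos [ 0.5587  0.195  -0.0039] yang 27.91 shift [-0.  0. -0.] spin 0.587 F [0.78 0.57 0.67] w 0.968
```

```bash
python3 -m inch '[{"gripper":0.03,"x":0,"y":0,"z":0,"spin":-0.07},{"gripper":0.03,"x":0,"y":0,"z":0,"spin":-0.15},{"gripper":0.03,"x":0,"y":0,"z":-0.01,"spin":-0.17},{"gripper":0.03,"x":0,"y":0,"z":-0.035,"spin":-0.17},{"gripper":0.03,"x":0,"y":0,"z":-0.055,"spin":-0.17}]'
python3 -m inch '[{"gripper":0.03,"x":-0.03,"y":0.02,"z":0,"spin":0.12},{"gripper":0.03,"x":-0.043,"y":0.04,"z":0,"spin":0.24},{"gripper":0.03,"x":-0.043,"y":0.04,"z":0,"spin":0.36},{"gripper":0.03,"x":-0.043,"y":0.04,"z":0,"spin":0.48},{"gripper":0.03,"x":-0.043,"y":0.04,"z":0,"spin":0.6}]'
python3 look.py pics/w19.png; python3 -c "
from h import *
go(.555,.145,-.005)"
```

```text
time_s: 14.9
position: [0.558, 0.1949, 0.0519]
ee_rot: [-0.001, 0.442, 0.897, -0.001]
ft_force: [0.7, 0.4, 0.6]
width: 0.97
grasp_force: 0.0
time_s: 15.32
position: [0.6171, 0.1853, 0.0517]
ee_rot: [0.0, 0.69, 0.724, 0.0]
ft_force: [-0.3, -0.4, -0.4]
width: 0.972
grasp_force: 0.0
pipe px [[155.0, 194.0], [318.0, 218.0]] len 0.1291 mid plate [-0.01135 -0.0278 ] tilt deg -0.27
tcp plate [ 0.0513 -0.0309]
t 15.3667 pos [0.6169 0.1853 0.0516] yang 2.41 shift [-0.0001  0.0002 -0.0001] spin 0.142 F [ 0.38 -0.19 -0.89] w 0.97
t 15.3667 pos [0.6169 0.1853 0.0516] yang 2.41 shift [-0.0377 -0.0635  0.0566] spin 0.142 F [ 0.38 -0.19 -0.89] w 0.97
```

```bash
python3 -c "
from h import *
go(.5516,.1545,.05)"
python3 -m inch '[{"gripper":0.15,"x":-0.01,"y":-0.02,"z":0,"spin":0.07},{"gripper":0.15,"x":-0.02,"y":-0.04,"z":0,"spin":0.14},{"gripper":0.15,"x":-0.028,"y":-0.067,"z":0,"spin":0.14},{"gripper":0.15,"x":-0.028,"y":-0.067,"z":0,"spin":0.14},{"gripper":0.15,"x":-0.028,"y":-0.067,"z":0,"spin":0.14}]'
python3 look.py pics/w20.png; python3 -c "
from h import *
go(.5516,.1545,-.005)"
```

```text
t 15.3667 pos [0.6169 0.1853 0.0516] yang 2.41 shift [-0.0281 -0.0665  0.0016] spin 0.142 F [ 0.38 -0.19 -0.89] w 0.97
time_s: 15.78
position: [0.5501, 0.1534, 0.0512]
ee_rot: [-0.0, 0.735, 0.678, -0.0]
ft_force: [0.7, 0.4, 0.4]
width: 0.853
grasp_force: 0.0
pipe px [[-9.0, 53.0], [117.0, 78.0]] len 0.0834 mid plate [-0.1922  0.0413] tilt deg -9.53
pipe px [[238.0, 167.0], [407.0, 171.0]] len 0.1287 mid plate [-0.0073  -0.02715] tilt deg -0.13
tcp plate [-0.0122 -0.0693]
t 15.8333 pos [0.5518 0.1538 0.052 ] yang -4.7 shift [-0.0005 -0.0017  0.0007] spin 0.018 F [ 0.03 -0.87  0.59] w 0.853
t 15.8333 pos [0.5518 0.1538 0.052 ] yang -4.7 shift [ 0.0007 -0.0003  0.057 ] spin 0.018 F [ 0.03 -0.87  0.59] w 0.853
```

```bash
python3 -m inch '[{"gripper":0.15,"x":0,"y":0,"z":0.015,"spin":0.018},{"gripper":0.15,"x":0,"y":0,"z":0.03,"spin":0.018},{"gripper":0.15,"x":0,"y":0,"z":0.042,"spin":0.018},{"gripper":0.15,"x":0,"y":0,"z":0.052,"spin":0.018},{"gripper":0.15,"x":0,"y":0,"z":0.057,"spin":0.018}]'
cat >> look.py <<'E'
g=hsv[...,2].astype(float)-cv2.GaussianBlur(hsv[...,2],(1,31),0).astype(float)
P=[]
for u in range(230,420,10):
    c=g[:145 if len(sys.argv)<3 else int(sys.argv[2]),u-3:u+4].mean(1);v=int(c.argmax())
    if c[v]>25:P.append(pl(wr(s,u,v,.012)))
if P:P=np.array(P);print("line plate y",np.median(P[:,1]),"n",len(P),"tilt",np.degrees(np.polyfit(P[:,0],P[:,1],1)[0]).round(2))
E
python3 look.py pics/w21.png 160
```

```text
time_s: 16.25
position: [0.5511, 0.1537, -0.0073]
ee_rot: [-0.0, 0.742, 0.671, -0.001]
ft_force: [-0.6, -0.0, -0.7]
width: 0.85
grasp_force: 0.0
pipe px [[203.0, 189.0], [441.0, 191.0]] len 0.1329 mid plate [-0.00725 -0.02735] tilt deg -0.39
tcp plate [-0.0112 -0.0688]
t 16.3 pos [ 0.5505  0.1536 -0.0079] yang -5.76 shift [ 0.0002  0.0006 -0.0006] spin -0.001 F [-0.78  0.33 -0.43] w 0.845
line plate y -0.002 n 19 tilt 0.36
```

```bash
python3 -m inch '[{"gripper":0.15,"x":0.004,"y":0,"z":-0.002,"spin":0},{"gripper":0.15,"x":0.008,"y":0,"z":-0.002,"spin":0},{"gripper":0.15,"x":0.012,"y":0,"z":-0.002,"spin":0},{"gripper":0.15,"x":0.014,"y":0,"z":-0.002,"spin":0},{"gripper":0.15,"x":0.016,"y":0,"z":-0.002,"spin":0}]'
python3 -m inch '[{"gripper":0.15,"x":0.002,"y":0,"z":0,"spin":0},{"gripper":0.15,"x":0.004,"y":0,"z":0,"spin":0},{"gripper":0.15,"x":0.006,"y":0,"z":0,"spin":0},{"gripper":0.15,"x":0.008,"y":0,"z":0,"spin":0},{"gripper":0.15,"x":0.01,"y":0,"z":0,"spin":0}]'
python3 look.py pics/w22.png 160
```

```text
time_s: 16.72
position: [0.5536, 0.1701, -0.0032]
ee_rot: [0.0, 0.742, 0.671, 0.001]
ft_force: [-0.5, 0.3, 0.4]
width: 0.853
grasp_force: 0.3
time_s: 17.13
position: [0.554, 0.1797, -0.0039]
ee_rot: [-0.0, 0.742, 0.67, -0.0]
ft_force: [-0.1, -0.9, 0.6]
width: 0.848
grasp_force: 0.1
pipe px [[208.0, 213.0], [434.0, 214.0]] len 0.1326 mid plate [-0.0074 -0.0166] tilt deg -0.43
tcp plate [-0.011  -0.0427]
t 17.1833 pos [ 0.554   0.18   -0.0039] yang -5.79 shift [-0.0003 -0.      0.    ] spin -0.001 F [0.14 0.59 0.67] w 0.852
```

```bash
python3 -m inch '[{"gripper":0.15,"x":0.002,"y":0,"z":0,"spin":0},{"gripper":0.15,"x":0.004,"y":0,"z":0,"spin":0},{"gripper":0.15,"x":0.006,"y":0,"z":0,"spin":0},{"gripper":0.15,"x":0.008,"y":0,"z":0,"spin":0},{"gripper":0.15,"x":0.0095,"y":0,"z":0,"spin":0}]' >/dev/null
python3 -m inch '[{"gripper":0.15,"x":0.001,"y":0,"z":0,"spin":0},{"gripper":0.15,"x":0.002,"y":0,"z":0,"spin":0},{"gripper":0.15,"x":0.003,"y":0,"z":0,"spin":0},{"gripper":0.15,"x":0.003,"y":0,"z":0,"spin":0},{"gripper":0.15,"x":0,"y":0,"z":0,"spin":0}]'
python3 look.py pics/w23.png 160
```

```text
time_s: 18.02
position: [0.555, 0.1893, -0.0038]
ee_rot: [-0.0, 0.742, 0.671, 0.0]
ft_force: [-0.2, 0.4, 0.3]
width: 0.855
grasp_force: 0.0
pipe px [[435.0, 208.0], [208.0, 208.0]] len 0.1323 mid plate [-0.00715 -0.00315] tilt deg -0.04
tcp plate [-0.0109 -0.033 ]
t 18.0667 pos [ 0.5548  0.1885 -0.004 ] yang -5.77 shift [ 0.0008  0.0001 -0.0001] spin -0.001 F [ 1.53 -0.34 -0.4 ] w 0.853
```

```bash
python3 -m inch '[{"gripper":0.15,"x":-0.01,"y":0,"z":0,"spin":0},{"gripper":0.15,"x":-0.02,"y":0,"z":0,"spin":0},{"gripper":0.15,"x":-0.022,"y":0,"z":-0.01,"spin":0},{"gripper":0.03,"x":-0.022,"y":0,"z":-0.04,"spin":0},{"gripper":0.03,"x":-0.022,"y":0,"z":-0.075,"spin":0}]'
python3 -m inch '[{"gripper":0.03,"x":0,"y":0,"z":0,"spin":0},{"gripper":0.03,"x":0,"y":0,"z":0,"spin":0},{"gripper":0.03,"x":0,"y":0,"z":0,"spin":0},{"gripper":0.03,"x":0,"y":0,"z":0,"spin":0},{"gripper":0.03,"x":0,"y":0,"z":0,"spin":0}]'
python3 look.py pics/w24.png 160
python3 -c "
from h import *
t=np.array([.5691,.2211])+np.array([c0*.01-s0*.149,s0*.01+c0*.149]);print(t);go(*t,.075)"
```

```text
time_s: 18.48
position: [0.5501, 0.1657, 0.0699]
ee_rot: [-0.002, 0.742, 0.67, -0.002]
ft_force: [1.0, 1.0, -0.5]
width: 0.924
grasp_force: 0.0
time_s: 18.9
position: [0.5514, 0.1667, 0.0697]
ee_rot: [-0.001, 0.742, 0.67, -0.001]
ft_force: [-0.3, -0.0, -0.1]
width: 0.969
grasp_force: 0.0
pipe px [[-1.0, 76.0], [133.0, 103.0]] len 0.0997 mid plate [-0.20185  0.0441 ] tilt deg -11.34
pipe px [[242.0, 150.0], [400.0, 150.0]] len 0.1282 mid plate [-0.0075  -0.00195] tilt deg -0.04
tcp plate [-0.0122 -0.0559]
t 18.95 pos [0.5515 0.1668 0.0697] yang -5.79 shift [-0.0001 -0.0001  0.    ] spin -0.002 F [ 0.43 -0.03  0.2 ] w 0.972
line plate y 0.01 n 16 tilt -13.13
[0.5938492  0.36837008]
t 18.95 pos [0.5515 0.1668 0.0697] yang -5.79 shift [ 0.2048  0.0217 -0.0055] spin -0.002 F [ 0.43 -0.03  0.2 ] w 0.972
```

Pipe is at rest on the line: axis at plate y −0.002, the same as the measured line, tilt about 0°. Now the chock.

```bash
python3 -m inch '[{"gripper":0.0,"x":0.01,"y":0,"z":-0.02,"spin":0},{"gripper":0.0,"x":0.04,"y":0.005,"z":-0.03,"spin":0},{"gripper":0.0,"x":0.08,"y":0.015,"z":-0.03,"spin":0},{"gripper":0.0,"x":0.115,"y":0.021,"z":-0.03,"spin":0},{"gripper":0.0,"x":0.14,"y":0.021,"z":-0.03,"spin":0}]'
python3 -m inch '[{"gripper":0,"x":0,"y":0,"z":0,"spin":0},{"gripper":0,"x":0,"y":0,"z":0,"spin":0},{"gripper":0,"x":0,"y":0,"z":0,"spin":0},{"gripper":0,"x":0,"y":0,"z":0,"spin":0},{"gripper":0,"x":0,"y":0,"z":0,"spin":0}]' >/dev/null
cat > chock.py <<'E'
from h import *
import sys
s=arm.get_state();i=arm.camera("wrist");cv2.imwrite(sys.argv[1],i)
h=cv2.cvtColor(i,cv2.COLOR_BGR2HSV);m=((h[...,0]<22)&(h[...,1]>130)&(h[...,2]>90)).astype(np.uint8);m[225:]=0
m=cv2.morphologyEx(m,cv2.MORPH_OPEN,np.ones((5,5),np.uint8))
n,l,st,ce=cv2.connectedComponentsWithStats(m)
for k in range(1,n):
    if st[k,4]<1500: continue
    r=cv2.minAreaRect(np.argwhere(l==k)[:,::-1].astype(np.float32));q=cv2.boxPoints(r)
    print(st[k],"px",q.round().tolist(),"plate z.012",[pl(wr(s,*p,.012)).tolist() for p in q],"ctr z.012/.036",pl(wr(s,*r[0],.012)),pl(wr(s,*r[0],.036)))
print(pl(s["position"]));go(*s["position"])
E
python3 chock.py pics/k1.png
```

```text
time_s: 19.37
position: [0.5885, 0.3067, 0.1006]
ee_rot: [-0.0, 0.742, 0.671, 0.0]
ft_force: [-0.1, 0.3, 0.1]
width: 1.003
grasp_force: 0.0
[ 282  109   68   48 3174] px [[282.0, 109.0], [349.0, 109.0], [349.0, 156.0], [282.0, 156.0]] plate z.012 [[-0.0207, 0.1701], [0.0422, 0.1699], [0.0437, 0.1259], [-0.0224, 0.1261]] ctr z.012/.036 [0.0107 0.1485] [0.0107 0.1499]
[0.0103 0.0832]
t 19.8333 pos [0.5878 0.303  0.1011] yang -5.87 shift [-0.0001 -0.0002  0.0002] spin -0.003 F [-0.19 -0.98  0.17] w 0.999
```

View pics/k1.png

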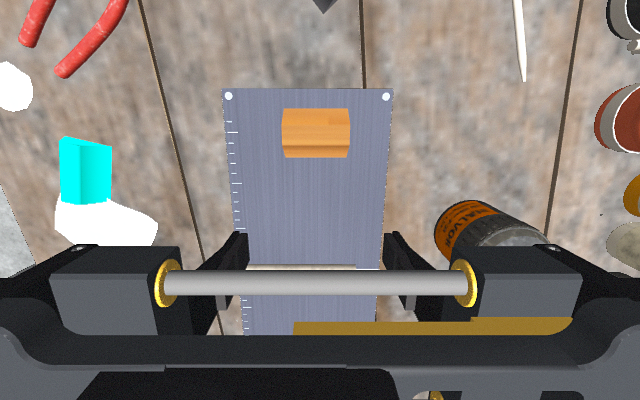

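The picture shows the chock at (316,133), square to the tool, with the oil filter on the right, its left edge at about (435,228). I'll check the filter's clearance from the gripper body.

```bash
python3 -c "
from h import *
s=arm.get_state()
for u,v in((435,228),(450,208),(438,240)):
  for z in(.0,.084):print(u,v,z,pl(wr(s,u,v,z)))
for u,v in((292,121),(280,131),(292,147)):print('top',u,v,pl(proj_inv('top',u,v,.084)),pl(proj_inv('top',u,v,0)))
go(.594,.3681,-.003)"
```

```text
435 228 0.0 [0.1441 0.0439]
435 228 0.084 [0.1049 0.0795]
450 208 0.0 [0.1575 0.0675]
450 208 0.084 [0.1143 0.0961]
438 240 0.0 [0.1494 0.0293]
438 240 0.084 [0.1086 0.0691]
top 292 121 [0.1988 0.0457] [0.2312 0.0562]
top 280 131 [0.1645 0.0733] [0.1944 0.0859]
top 292 147 [0.1242 0.0325] [0.1512 0.0422]
t 19.8333 pos [0.5878 0.303  0.1011] yang -5.87 shift [ 0.0654 -0.0004  0.104 ] spin -0.003 F [-0.19 -0.98  0.17] w 0.999
```

```bash
python3 -m inch '[{"gripper":0.0,"x":0.035,"y":0,"z":0,"spin":0},{"gripper":0.0,"x":0.065,"y":0,"z":0.005,"spin":0},{"gripper":0.0,"x":0.066,"y":0,"z":0.03,"spin":0},{"gripper":0.0,"x":0.066,"y":0,"z":0.058,"spin":0},{"gripper":0.0,"x":0.066,"y":0,"z":0.08,"spin":0}]' >/dev/null
python3 -m inch '[{"gripper":0.0,"x":0,"y":0,"z":0.008,"spin":0},{"gripper":0.0,"x":0,"y":0,"z":0.016,"spin":0},{"gripper":0.0,"x":0,"y":0,"z":0.021,"spin":0},{"gripper":0.0,"x":0,"y":0,"z":0.024,"spin":0},{"gripper":0.0,"x":0,"y":0,"z":0.024,"spin":0}]'
python3 -c "
from h import *
go(.594,.3681,-.003)"
```

```text
time_s: 20.67
position: [0.5951, 0.3699, -0.0021]
ee_rot: [0.0, 0.742, 0.67, 0.001]
ft_force: [1.2, 0.6, 0.4]
width: 1.003
grasp_force: 0.0
t 20.6667 pos [ 0.5951  0.3699 -0.0021] yang -5.81 shift [-0.0019 -0.0009  0.0009] spin -0.002 F [1.22 0.55 0.36] w 1.003
```

```bash
python3 -m inch '[{"gripper":0.15,"x":-0.0015,"y":0,"z":0.001,"spin":0},{"gripper":0.3,"x":-0.0015,"y":0,"z":0.001,"spin":0},{"gripper":0.5,"x":-0.0015,"y":0,"z":0.001,"spin":0},{"gripper":0.6,"x":-0.0015,"y":0,"z":0.001,"spin":0},{"gripper":0.6,"x":-0.0015,"y":0,"z":0.001,"spin":0}]' 10
python3 -m inch '[{"gripper":0.6,"x":0,"y":0,"z":0,"spin":0},{"gripper":0.6,"x":0,"y":0,"z":0,"spin":0},{"gripper":0.6,"x":0,"y":0,"z":-0.003,"spin":0},{"gripper":0.6,"x":0,"y":0,"z":-0.006,"spin":0},{"gripper":0.6,"x":0,"y":0,"z":-0.01,"spin":0}]'
python3 -c "
from h import *
s=arm.get_state();print(pl(s['position']));go(*s['position'])"
```

```text
time_s: 21.08
position: [0.5945, 0.3686, -0.0034]
ee_rot: [0.0, 0.742, 0.671, 0.0]
ft_force: [-0.1, 0.4, 0.2]
width: 0.71
grasp_force: 0.0
time_s: 21.5
position: [0.5938, 0.3683, 0.0059]
ee_rot: [-0.0, 0.742, 0.671, -0.0]
ft_force: [-1.2, -0.2, -0.4]
width: 0.685
grasp_force: 10.0
[0.01   0.1489]
t 21.5 pos [0.5938 0.3683 0.0059] yang -5.79 shift [0. 0. 0.] spin -0.002 F [-1.16 -0.24 -0.43] w 0.685
```

```bash
python3 -m inch '[{"gripper":0.6,"x":-0.015,"y":-0.004,"z":0,"spin":0},{"gripper":0.6,"x":-0.036,"y":-0.009,"z":0,"spin":0},{"gripper":0.6,"x":-0.06,"y":-0.014,"z":0,"spin":0},{"gripper":0.6,"x":-0.08,"y":-0.0175,"z":0,"spin":0},{"gripper":0.6,"x":-0.094,"y":-0.0175,"z":0,"spin":0}]' 
python3 -m inch '[{"gripper":0.6,"x":-0.005,"y":0,"z":0,"spin":0},{"gripper":0.6,"x":-0.008,"y":0,"z":0.002,"spin":0},{"gripper":0.6,"x":-0.008,"y":0,"z":0.005,"spin":0},{"gripper":0.6,"x":-0.008,"y":0,"z":0.007,"spin":0},{"gripper":0.6,"x":-0.008,"y":0,"z":0.008,"spin":0}]' 
python3 -c "
from h import *
s=arm.get_state();print(pl(s['position']));go(*s['position'])"
```

```text
time_s: 21.92
position: [0.5663, 0.2752, 0.0061]
ee_rot: [-0.0, 0.742, 0.67, -0.001]
ft_force: [0.9, -0.7, -0.5]
width: 0.688
grasp_force: 10.0
time_s: 22.33
position: [0.5665, 0.2695, -0.0024]
ee_rot: [-0.0, 0.742, 0.671, -0.0]
ft_force: [-0.5, 0.2, -0.8]
width: 0.689
grasp_force: 10.0
[-0.0074  0.0479]
t 22.3333 pos [ 0.5665  0.2695 -0.0024] yang -5.75 shift [0. 0. 0.] spin -0.001 F [-0.52  0.25 -0.77] w 0.689
```

```bash
python3 -m inch '[{"gripper":0.6,"x":-0.002,"y":0,"z":0.0005,"spin":0},{"gripper":0.6,"x":-0.005,"y":0,"z":0.0005,"spin":0},{"gripper":0.6,"x":-0.008,"y":0,"z":0.0005,"spin":0},{"gripper":0.6,"x":-0.01,"y":0,"z":0.0005,"spin":0},{"gripper":0.6,"x":-0.012,"y":0,"z":0.0005,"spin":0}]' 
python3 -m inch '[{"gripper":0.6,"x":-0.001,"y":0,"z":0.0005,"spin":0},{"gripper":0.6,"x":-0.002,"y":0,"z":0.0005,"spin":0},{"gripper":0.6,"x":-0.003,"y":0,"z":0.0005,"spin":0},{"gripper":0.6,"x":-0.0035,"y":0,"z":0.0005,"spin":0},{"gripper":0.6,"x":-0.0035,"y":0,"z":0.0005,"spin":0}]' 
python3 -c "
from h import *
s=arm.get_state();print(pl(s['position']));go(*s['position'])
cv2.imwrite('pics/s1.png',arm.camera('scene'))"
```

```text
time_s: 22.75
position: [0.5654, 0.2566, -0.0023]
ee_rot: [0.0, 0.742, 0.671, 0.0]
ft_force: [0.1, -0.1, -0.5]
width: 0.687
grasp_force: 10.0
time_s: 23.17
position: [0.565, 0.2532, -0.0028]
ee_rot: [0.0, 0.742, 0.67, 0.0]
ft_force: [-0.7, -0.2, 0.2]
width: 0.693
grasp_force: 10.0
[-0.0073  0.0315]
t 23.1667 pos [ 0.565   0.2532 -0.0028] yang -5.79 shift [0. 0. 0.] spin -0.002 F [-0.74 -0.23  0.16] w 0.693
```

```bash
python3 -m inch '[{"gripper":0.6,"x":0,"y":0,"z":0.0005,"spin":0},{"gripper":0.25,"x":0,"y":0,"z":0.0005,"spin":0},{"gripper":0.15,"x":0,"y":0,"z":0.0005,"spin":0},{"gripper":0.05,"x":0,"y":0,"z":0.0005,"spin":0},{"gripper":0.05,"x":0,"y":0,"z":0.0005,"spin":0}]'
python3 -m inch '[{"gripper":0.05,"x":0,"y":0,"z":-0.004,"spin":0},{"gripper":0.05,"x":0,"y":0,"z":-0.02,"spin":0},{"gripper":0.05,"x":0,"y":0,"z":-0.05,"spin":0},{"gripper":0.05,"x":0,"y":0,"z":-0.085,"spin":0},{"gripper":0.05,"x":-0.01,"y":0,"z":-0.11,"spin":0}]'
python3 -m inch '[{"gripper":0.05,"x":-0.03,"y":0,"z":0,"spin":0},{"gripper":0.05,"x":-0.065,"y":0,"z":0,"spin":0},{"gripper":0.05,"x":-0.09,"y":0,"z":0,"spin":0},{"gripper":0.05,"x":-0.1,"y":0,"z":0,"spin":0},{"gripper":0.05,"x":-0.1,"y":0,"z":0,"spin":0}]'
python3 look.py pics/f1.png; python3 chock.py pics/f2.png
```

```text
time_s: 23.63
position: [0.5651, 0.2534, -0.0032]
ee_rot: [0.0, 0.742, 0.671, 0.0]
ft_force: [-0.1, 0.6, 0.4]
width: 0.886
grasp_force: 0.0
time_s: 24.05
position: [0.5648, 0.2448, 0.1098]
ee_rot: [0.0, 0.742, 0.671, 0.001]
ft_force: [0.1, 0.1, 1.2]
width: 0.951
grasp_force: 0.0
time_s: 24.47
position: [0.5539, 0.142, 0.107]
ee_rot: [0.0, 0.743, 0.669, 0.0]
ft_force: [0.6, 1.1, -0.7]
width: 0.954
grasp_force: 0.0
pipe px [[27.0, 54.0], [147.0, 79.0]] len 0.1009 mid plate [-0.20405  0.0421 ] tilt deg -11.21
pipe px [[383.0, 118.0], [245.0, 118.0]] len 0.1262 mid plate [-0.0079  -0.00185] tilt deg -0.23
tcp plate [-0.0072 -0.0802]
t 24.5167 pos [0.5541 0.1434 0.107 ] yang -5.91 shift [-0.0015 -0.     -0.    ] spin -0.004 F [-0.24 -0.32 -0.06] w 0.95
line plate y 0.012 n 17 tilt -14.81
[ 280   58   70   45 3079] px [[280.0, 58.0], [349.0, 58.0], [349.0, 102.0], [280.0, 102.0]] plate z.012 [[-0.0388, 0.0526], [0.0242, 0.0524], [0.0255, 0.0145], [-0.0404, 0.0147]] ctr z.012/.036 [-0.0074  0.0339] [-0.0073  0.0312]
[-0.0072 -0.0788]
t 24.5667 pos [0.5542 0.1443 0.1069] yang -5.85 shift [-0.0009  0.     -0.0001] spin -0.003 F [ 0.06  1.13 -0.22] w 0.95
```

```bash
python3 -c "
from h import *
print(arm.finish_job())"
```

```text
the job is handed in; nothing more can be done
None
```

I rolled the pipe to rest on the scribed line, set the wooden chock square beside its middle (about 1–2 mm gap by camera) and handed the job in at about 24.6 s; I yawed the pipe about 5° in place between the fingers to straighten it, and no verdict was returned.

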